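# Set the turret stop and hold a frame home in the dowel borer

### The arm

A 6-joint arm with a two-finger parallel gripper is mounted at the origin on the work surface. World frame = base frame: x ahead of the robot, y to its left, z up, the work surface at z = 0. Lengths are in m, angles in rad, forces in N, time in s.
With the tool pointing down it reaches from about 0.35 to 0.725 m from the base axis. Payload 6 kg.
Tool frame: the origin (TCP) lies midway between the tips of the shut fingers; the grasp point (between the pads) lies 19 mm behind it (arm.tcp_to_grasp is the distance from the TCP to the grasp point, in m); z points along the fingers, y is the direction in which the jaws open and shut (so a half turn about z gives the same grasp; the last joint's range is limited). The gripper opens to 85 mm and grips with 20 to 120 N. Pads are 22 mm wide; open, the fingers measure 114 mm over their backs; the gripper's body (76 mm by 85 mm) begins 54 mm behind the grasp point. The pads swing forward as they close: fully open they stand 13 mm farther back than shut.
Start: joints at [-0.92, 0.04, 0.085, 0, -1.615, -0.334], TCP at [0.187, -0.57, 0.231] pointing down, gripper open.
Joint ranges: [-2.56, 2.56], [-1.29, 2.01], [-1.08, 1.49], [-3.29, 1.98], [-2.81, -0.18], [-2.99, 2.99]. Speed limits (rad/s): [2.57, 2.57, 3.01, 3.14, 3.14, 3.14].

### API

Orientations are given as a rotation vector (axis times angle).
In Python, from bench import arm gives the robot as it stands. The module is installed in compiled form; this text tells all that it offers.
- The arm moves only by the tool move_arm, never from a script. Its argument "steps" is a list that holds one entry, the list of rows, each a list of 7 numbers: the gripper command: -1 is shut, 1 is fully open, values between are in proportion, then the shift along the tool's x, y, z each as a share of 0.25 m, from -1 to 1, then the turn, a rotation vector about the tool's x, y, z each as a share of 60 degrees, from -1 to 1. A call has 1 to 10 rows; each row is the pose to reach, as a shift and turn from the pose measured when the call began, along the tool's axes at that moment; what a row does not reach only later rows make up. A row lasts 1/12 s, in which the tool goes at most 41.7 mm and 7.16 degrees, less where a joint would pass 70% of its speed; a pose out of reach is approached as far as the arm can. A call with a number of a shift or a turn outside -1 to 1 is refused whole. A call with a gripper value outside its range is refused whole. The fingers move at their own pace and stop on an object; "force" is the grip in N (left out, the last holds). Time passes only in rows, so rows that repeat a pose let the fingers close. It gives the time, the measured TCP pose, the force and the opening at its end, in the units of the state.
- arm.observe(): the state, without advancing time (a new reading comes with each control period).
- arm.get_image(name): name is "scene" or "side" or "wrist"; returns (picture, depth): 400x640x3 uint8, red, green, blue; 400x640 float32, m along the optical axis (not along the pixel's ray), 0 where there is no reading.
- arm.calibration(name): a dict with "mtx" (3x3 intrinsics, pixels), "origin" and "attitude" of the camera in the world; the wrist camera has in their place "T_tool_cam" (4x4, takes a point from camera to tool coordinates, whose origin is the TCP and whose axes are the flange's). Camera axes: x right, y down, z forward; pixel columns grow to the right and rows downward; lengths in m; the calibration is good to about 2 mm. A picture is of the moment at which its call begins: read the wrist's pose just before it. calibration takes no time and is no camera call.
- arm.close_job(): hands the job in, once; it reports no verdict.
The state is a dict: "time_s": time; "joints": joint angles; "joint_velocities": joint speeds; "tau": joint torques, N m; "eef_pos": TCP position; "tcp_rot": TCP orientation; "contact_force": force on the tool from outside, world axes, zero at the start; "moment": the same for the moment, N m; "opening": finger opening in m.
Only numpy, scipy, OpenCV 4.12 (cv2) and the standard library are available. Lean on these libraries where they do the work, as an engineer would, in place of code of your own. Each camera call takes 0.05 s, during which the arm holds its last target.

### The job

Set the dowel borer's turret stop to number 3 by turning its knurled sleeve, then take the top frame off the stack and lay it flat on the borer's table. Slide it home into the corner, a long side flush along the fence and an end against the number 3 stop screw, press it firmly against both, and finish while still holding it pressed there ready for boring. Leave everything else on the bench where it is.

Things in the scene. Friction and masses are not known exactly. Their poses are not given: they have to be found in the camera images.
- borer: Benchtop dowel borer, fixed: aluminium table, steel fence across its far side, green head and motor behind, under 175 mm high. Origin on the bench below the fence's front face at the first bit. x points level into the fence (away from the robot), y along the fence to the turret, z up. Table top 40 mm above the bench, 170 mm deep in front of the fence, y from -170 to +130 mm.
- fence: The borer's fence: a straight upright steel bar, 290 mm long, 16 mm thick, standing 45 mm above the table top. Origin at the middle of its front face, level with the table top; axes as the borer's. A long side of the frame goes flat against this front face. Wood slides on the table, fence and screw tips with friction about 0.35, so a hard push on one stop can hold the frame short of the other.
- turret (a joint): Turret angle (rad) about its vertical axis, growing anticlockwise seen from above. A spring detent clicks in at each number: 1 at 0, 2 at 0.785, 3 at 1.571, 4 at 2.356; end stops just beyond 1 and 4. It starts at or between 1 and 2. Turning takes up to about 0.4 N m; the detent pulls in over the last 0.2 rad or so.
- turret_drum (a point): On the turret's axis at the top of its steel drum (48 mm across, top 72 mm above the bench). The drum carries four level stop screws 45 degrees apart, numbered 1 to 4 from the shortest to the longest, also marked with 1 to 4 dots. The number in use is the screw that points along the fence to the table's open end (the borer's -y).
- sleeve (a point): On the axis of the turret's knurled sleeve, which turns it, at the height to grip, 95 mm above the bench. The sleeve is an upright cylinder 38 mm in diameter above the drum, from 72 to 114 mm above the bench. Its axis stands 62 mm in front of the fence face and 78 mm along +y from the borer's origin.
- stop3: Stop screw number 3, the second longest. Origin at the middle of its flat, 15 mm wide tip, 46 mm from the sleeve's axis, 59 mm above the bench; its x axis points outwards along the screw. (Tips of 1, 2 and 4: 34, 40 and 52 mm from the axis.) In use, its tip lies 32 mm along +y from the borer's origin, 62 mm in front of the fence.
- frame: Frame to be bored: open rectangular pine frame, top one of three stacked alike. Outside 130 mm along x, 180 mm along y, 30 mm high, rails 16 mm wide, open right through; 0.13 to 0.21 kg. Origin at the centre of its underside. Home: either long side to the fence, origin 65 mm in front of the fence and 58 mm along -y from the borer's origin. Firm: about 10 N on each stop; under 3 N is too light.
- frame_mid: The middle frame of the stack, same sizes and origin, directly under the frame to be bored and a little skewed to it. Stays where it is.
- frame_low: The lowest frame of the stack, lying on the bench, same sizes and origin. Stays where it is.
- crate: Plywood crate of dowels, 130 by 170 mm, 45 mm high, origin under its centre, standing on the side of the borer where the stack is not. Bystander.
- square: Try square lying in front of the borer: wooden stock 100 mm long, steel blade 150 mm, 18 mm high, origin under the stock's middle. Bystander.
- tape: Tape measure, 72 by 42 mm, 68 mm high, origin under its centre. Bystander.
- glue: Glue bottle, 60 mm across, 170 mm tall, origin under its centre. Bystander.
- mallet: Wooden mallet lying down, 320 mm long, 60 mm high, origin under the middle of its length. Bystander.
- router: Trim router standing on its 95 mm base, 170 mm tall, origin under its centre. Bystander.
- brush: Bench brush lying down, 210 mm long, 20 mm high, origin under its middle. Bystander.
Things that resemble listed ones, but are neither listed nor needed, are in the scene too. What is shaped like the frame but turquoise is not meant.

How it is judged:
On the way, in this order (a step that is already met when the one before it is completed fails the run):
1. turret stop clicked to number 3, the frame still on the stack (value of joint turret between 1.481 and 1.661 rad and distance of frame from where it was at the start of the episode below 0.03 m), for 0.3 s.
2. the frame taken off the stack and put over the borer's table (x of frame in the frame of borer above -0.13 m and y of frame in the frame of borer between -0.17 and 0 m), for 0.1 s.
At the end, for the whole second after the job is handed in: Turret within 0.09 rad of 3; frame in the fingers and still, flat on the table (3 mm, 0.035 rad), long side along the fence (0.025 rad), home within 3 mm both ways, pressing on the fence and on stop screw 3 with over 3 N each, through the last second (value of joint turret between 1.481 and 1.661 rad and contact force between frame and fence above 3 N and contact force between frame and stop3 above 3 N and contact force between frame and the fingers above 3 N and angle between the x axis of frame and the x axis of borer, either way round below 0.025 rad and angle between frame's own z axis and vertical below 0.035 rad and x of frame in the frame of borer between -0.068 and -0.062 m and y of frame in the frame of borer between -0.061 and -0.055 m and z of frame in the frame of borer between 0.037 and 0.043 m and linear speed of frame below 0.02 m/s); the arm keeps its last pose, push and grip.
It fails at once if a bystander is shifted by more than 30 mm (distance of any of crate, square, tape, glue, mallet, router, brush from where it was at the start of the episode above 0.03 m).
It fails at once if one of the two lower frames of the stack is shifted by more than 30 mm (distance of any of frame_mid, frame_low from where it was at the start of the episode above 0.03 m).
It also fails if it takes over 72 s, if anything falls off the work surface, if the arm or the gripper's body presses on something with over 40 N, if the wrist force passes 120 N, or if a joint passes its speed limit or range.

## Working session

There is one attempt and no reset: what is moved stays moved. The work goes in short steps, Python scripts to look and compute and a tool call to move; the robot and the scene stay as the last step left them, time stands still between calls to the robot, and variables do not carry over. Pictures are saved under pics/ and viewed, and the job is handed in when it is done.

Besides the shell and the picture viewer there is one more tool, called after "Call:" as name([rows], argument=value, ...), one row to a line, values as JSON. move_arm: Moves the arm, as the interface text tells. Its arguments: {"type":"object","properties":{"steps":{"type":"array"},"force":{"type":"number"}},"required":["steps"]}

```bash
mkdir -p pics; cat > h.py <<'E'
import numpy as np, cv2
from bench import arm
from scipy.spatial.transform import Rotation as R
def cam(name, st=None):
    c=arm.calibration(name)
    K=np.array(c["mtx"])
    if name=="wrist":
        T=np.array(c["T_tool_cam"]); st=st or arm.observe()
        W=np.eye(4); W[:3,:3]=R.from_rotvec(st["tcp_rot"]).as_matrix(); W[:3,3]=st["eef_pos"]
        M=W@T; return K,M[:3,:3],M[:3,3]
    a=np.array(c["attitude"])
    return K,(a if a.shape==(3,3) else R.from_rotvec(a).as_matrix()),np.array(c["origin"])
def snap(name,fn):
    st=arm.observe(); C=cam(name,st); im,d=arm.get_image(name)
    cv2.imwrite(f"pics/{fn}.png",im[:,:,::-1]); np.savez(f"pics/{fn}.npz",im=im,d=d,K=C[0],R=C[1],o=C[2]); return im,d,C
def ray(C,u,v,z):
    r=C[1]@np.linalg.inv(C[0])@np.array([u,v,1.]); t=(z-C[2][2])/r[2]; return C[2]+t*r
def cloud(d,C):
    v,u=np.mgrid[:400,:640]; p=np.stack([u*d,v*d,d],-1)@np.linalg.inv(C[0]).T
    return p@C[1].T+C[2]
def load(fn):
    z=np.load(f"pics/{fn}.npz"); return z["im"],z["d"],(z["K"],z["R"],z["o"])
E
python3 - <<'E'
from h import *
for n in("scene","side"):
    c=arm.calibration(n); print(n,np.array(c["attitude"]).round(3).tolist(),c["origin"])
    snap(n,n+"0")
snap("wrist","wrist0")
print(arm.observe())
E
```

```text
scene [-1.409, -2.229, 0.831] [1.1925466  0.34252289 0.9503953 ]
side [-0.752, 2.556, -1.16] [-0.05824382  0.89707345  1.00621415]
{'time_s': 0.15, 'joints': array([-9.20295607e-01,  4.06936609e-02,  8.40395015e-02, -3.19129020e-04,
       -1.61548647e+00, -3.33673571e-01]), 'joint_velocities': array([ 2.20403310e-04, -2.20270826e-03,  4.43220069e-03,  1.51620614e-03,
        1.13365811e-03,  6.88913279e-05]), 'tau': array([-8.72669953e-04, -3.68619990e+01,  3.47692001e+01,  6.93617418e+00,
       -4.34927482e-03, -2.08012295e-05]), 'eef_pos': array([ 0.18689451, -0.56988943,  0.23050003]), 'tcp_rot': array([ 4.95557838e-01, -3.10190222e+00, -2.09745930e-03]), 'contact_force': array([-0.41339237, -0.29503849,  0.46349373]), 'moment': array([ 0.02978914, -0.04031834,  0.03039432]), 'opening': 0.08493062329756176}
```

View pics/scene0.png

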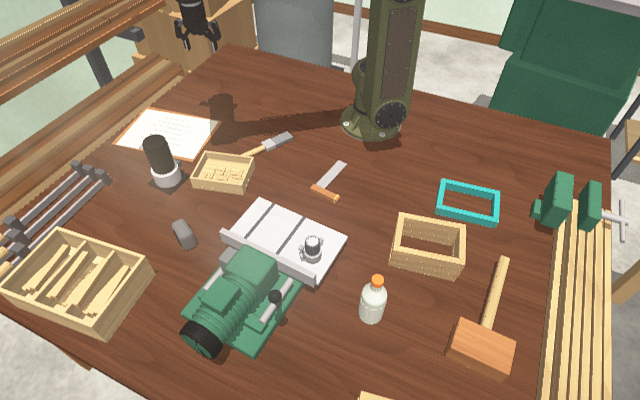

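View pics/side0.png

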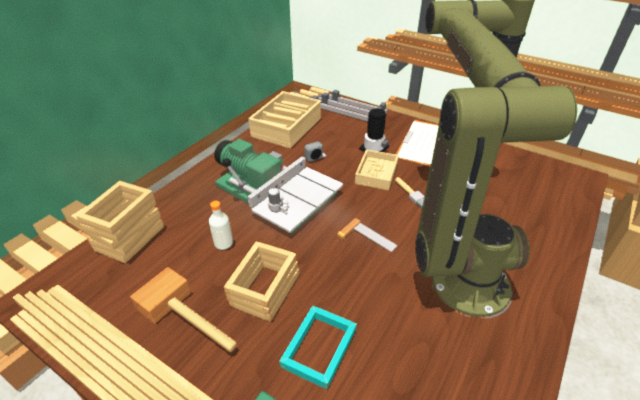

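View pics/wrist0.png

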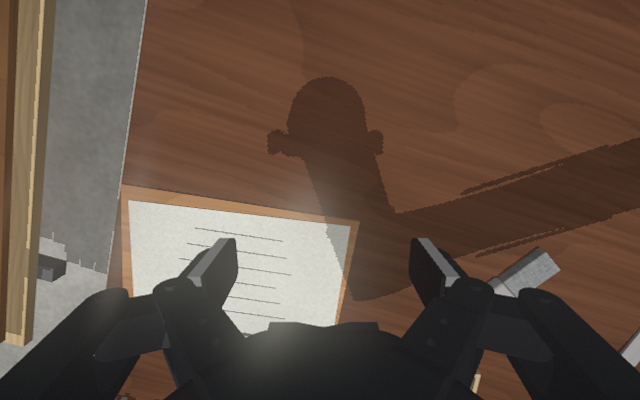

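Scene view: the borer is at (265,260), with the turret at (313,248). The open stack is at (428,245), with a turquoise decoy frame at (468,202). The small dowel crate is at (222,172), with a larger lookalike at (75,285). A second stack appears only in the side view, at (120,220). I'll measure them next.

```bash
python3 - <<'E'
from h import *
for n in("scene","side"):
    im,d,C=load(n+"0"); P=cloud(d,C)
    def at(u,v): print(n,(u,v),P[v,u].round(3))
    if n=="scene":
        for p in [(290,210),(313,240),(313,262),(225,238),(315,277),(395,217),(462,230),(395,262),(458,275),(222,172),(370,300),(328,180),(160,160)]: at(*p)
    else:
        for p in [(295,205),(273,192),(265,246),(297,260),(229,285),(268,312),(120,190),(85,222),(150,215),(220,212),(375,170)]: at(*p)
for n,b in(("scene",(180,180,360,300)),("side",(180,120,360,260))):
    im,d,C=load(n+"0");x0,y0,x1,y1=b
    cv2.imwrite(f"pics/c_{n}.png",cv2.resize(im[y0:y1,x0:x1,::-1],None,fx=4.4,fy=4.4,interpolation=cv2.INTER_CUBIC)[:600,:800])
im,d,C=load("scene0");a=cv2.resize(im[195:295,370:490,::-1],None,fx=4,fy=4)
im,d,C=load("side0");b=cv2.resize(im[230:330,205:325,::-1],None,fx=4,fy=4) 
cv2.imwrite("pics/c_stack.png",cv2.resize(np.hstack([a,b]),(800,333)))
E
```

```text
scene (290, 210) [ 0.512 -0.069 -0.004]
scene (313, 240) [0.655 0.079 0.11 ]
scene (313, 262) [0.68  0.09  0.049]
scene (225, 238) [ 0.722 -0.151  0.065]
scene (315, 277) [0.732 0.121 0.075]
scene (395, 217) [ 0.4    0.231 -0.003]
scene (462, 230) [0.441 0.416 0.087]
scene (395, 262) [0.576 0.283 0.032]
scene (458, 275) [0.548 0.442 0.038]
scene (222, 172) [ 0.485 -0.33   0.024]
scene (370, 300) [0.752 0.269 0.113]
scene (328, 180) [ 0.355 -0.012  0.007]
scene (160, 160) [ 0.593 -0.458  0.117]
side (295, 205) [0.608 0.03  0.041]
side (273, 192) [0.654 0.084 0.116]
side (265, 246) [0.544 0.269 0.089]
side (297, 260) [0.481 0.201 0.001]
side (229, 285) [0.536 0.433 0.089]
side (268, 312) [0.419 0.42  0.042]
side (120, 190) [1.064 0.358 0.131]
side (85, 222) [1.016 0.515 0.14 ]
side (150, 215) [0.94  0.358 0.084]
side (220, 212) [0.716 0.264 0.135]
side (375, 170) [ 0.481 -0.319  0.021]
```

View pics/c_scene.png

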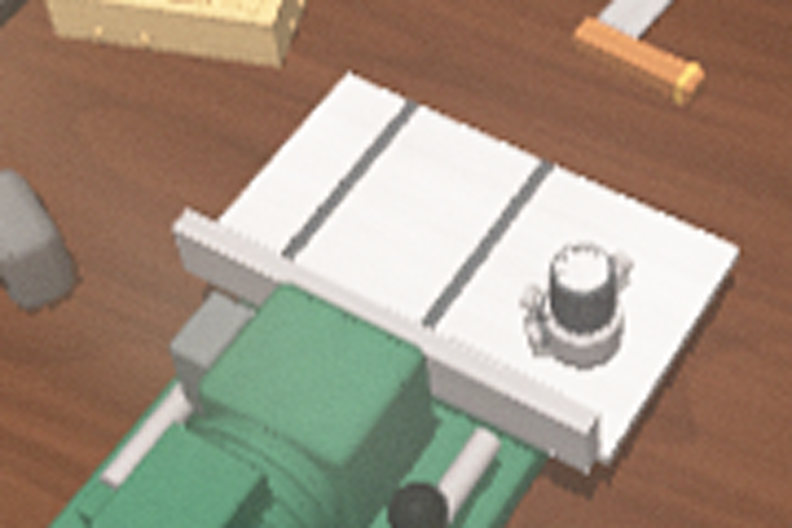

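View pics/c_side.png

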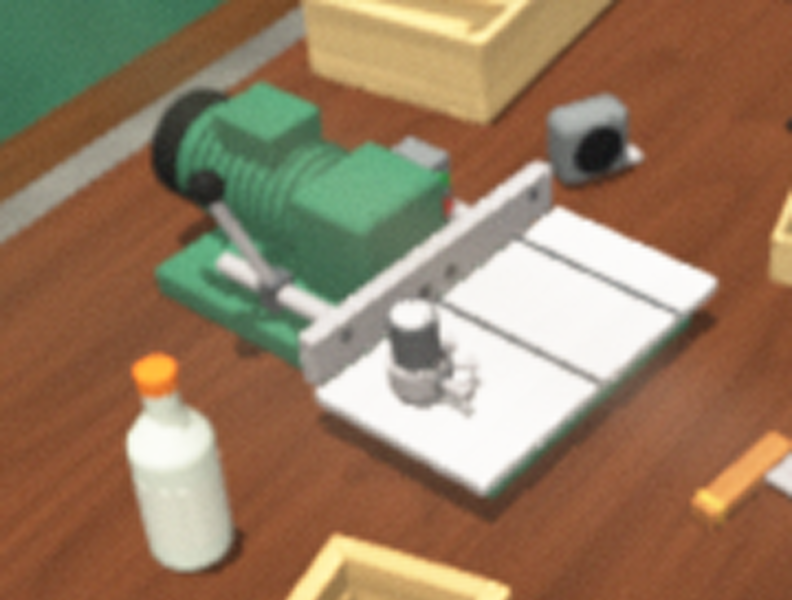

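View pics/c_stack.png

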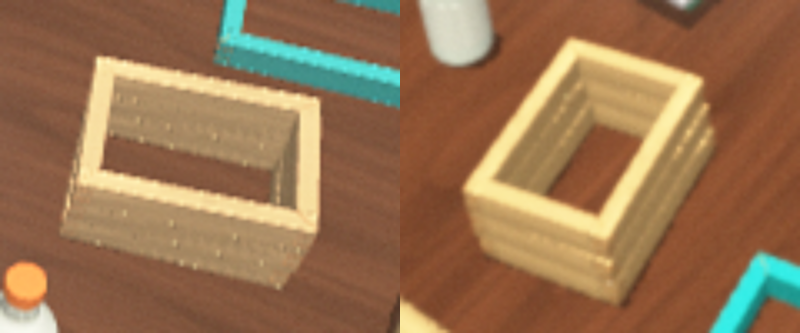

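The stack at scene (428,245) has its top at z≈0.09, so it is the stack of three. The far stack is taller than 0.13 m and at x≈1.0, so it's a lookalike. The next step is fitting the table, fence, sleeve and top frame.

```bash
cat > fit.py <<'E'
from h import *
out={}
for n in("scene","side"):
    im,d,C=load(n+"0"); P=cloud(d,C); I=im.astype(int); sat=I.max(2)-I.min(2)
    x,y,z=P[...,0],P[...,1],P[...,2]
    # table edges by mask: 
    m=(d>0)&(sat<35)&(I.min(2)>150)&(z>.03)&(z<.05)&(x>.4)&(x<.8)&(y>-.25)&(y<.25)
    m=cv2.morphologyEx(m.astype(np.uint8),cv2.MORPH_OPEN,np.ones((3,3)))
    pts=P[m>0]; r=cv2.minAreaRect(pts[:,:2].astype(np.float32)); print(n,"table",r,"z",np.median(pts[:,2]).round(4)); print(cv2.boxPoints(r).round(4).tolist())
    # sleeve
    s=(d>0)&(z>.105)&(z<.125)&(np.hypot(x-.65,y-.08)<.04)
    q=P[s]; print(n,"sleeve top", s.sum(), cv2.minEnclosingCircle(q[:,:2].astype(np.float32)), np.median(q[:,2]))
    vv,uu=np.where(s); 
    # frame top
    f=(d>0)&(z>.084)&(z<.096)&(x>.38)&(x<.6)&(y>.18)&(y<.48)
    f=cv2.morphologyEx(f.astype(np.uint8),cv2.MORPH_OPEN,np.ones((2,2)))
    q=P[f>0]; r=cv2.minAreaRect(q[:,:2].astype(np.float32)); print(n,"frame",r,np.median(q[:,2])); print(cv2.boxPoints(r).round(4).tolist())
    # fence top
    g=(d>0)&(z>.080)&(z<.09)&(sat<40)&(x>.6)&(x<.8)&(y>-.2)&(y<.2)&(np.hypot(x-.65,y-.08)>.05)
    q=P[g]; r=cv2.minAreaRect(q[:,:2].astype(np.float32)); print(n,"fencetop",r); print(cv2.boxPoints(r).round(4).tolist())
E
python3 fit.py
```

```text
scene table ((0.6291224956512451, -0.016483798623085022), (0.3019740581512451, 0.16966474056243896), 85.17365264892578) z 0.0384
[[0.5318999886512756, -0.1597999930381775], [0.7009999752044678, -0.17409999668598175], [0.7264000177383423, 0.12680000066757202], [0.5572999715805054, 0.14110000431537628]]
scene sleeve top 169 ((0.6620181202888489, 0.07929619401693344), 0.019983315840363503) 0.11211764519148615
scene frame ((0.7653963565826416, 0.39209070801734924), (0.8352764844894409, 0.2048664689064026), 7.161610126495361) 0.08793639996634739
[[0.33820000290870667, 0.4417000114917755], [0.3637999892234802, 0.23839999735355377], [1.1924999952316284, 0.3425000011920929], [1.1670000553131104, 0.545799970626831]]
scene fencetop ((0.7547026872634888, -0.02528586983680725), (0.28892287611961365, 0.07959239184856415), 85.5916519165039)
[[0.7038999795913696, -0.1662999987602234], [0.78329998254776, -0.17239999771118164], [0.8054999709129333, 0.11569999903440475], [0.7261000275611877, 0.121799997985363]]
side table ((0.6287070512771606, -0.018814146518707275), (0.30573391914367676, 0.1751595586
[... 222 characters left out ...]
top 87 ((0.6600695252418518, 0.07849927991628647), 0.021655425429344177) 0.11448480926471938
side frame ((0.2957683503627777, 0.6004975438117981), (0.19431886076927185, 0.9029771089553833), 37.900474548339844) 0.08940318403748615
[[-0.05820000171661377, 0.8970999717712402], [0.49639999866485596, 0.18459999561309814], [0.6498000025749207, 0.30390000343322754], [0.09510000050067902, 1.0163999795913696]]
side fencetop ((0.7493891716003418, -0.028980940580368042), (0.29298561811447144, 0.08876481652259827), 83.69744110107422)
[[0.6891999840736389, -0.1696999967098236], [0.777400016784668, -0.17949999868869781], [0.8095999956130981, 0.11180000007152557], [0.7214000225067139, 0.12150000035762787]]
```

```bash
cat >> h.py <<'E'
BO=np.array([.7153,-.0047,0]); BY=-0.0838
def b2w(p):
    c,s=np.cos(BY),np.sin(BY); return BO+np.array([c*p[0]-s*p[1],s*p[0]+c*p[1],p[2] if len(p)>2 else 0])
def plan(pos,yaw):
    """tool pointing down, tool y axis at heading yaw"""
    st=arm.observe(); R0=R.from_rotvec(st["tcp_rot"])
    y=np.array([np.cos(yaw),np.sin(yaw),0]); z=np.array([0,0,-1.]); x=np.cross(y,z)
    R1=R.from_matrix(np.stack([x,y,z],1))
    sh=R0.inv().apply(np.array(pos)-st["eef_pos"]); rv=(R0.inv()*R1).as_rotvec()
    ty=R0.as_matrix()[:,1]
    print("t",round(st["time_s"],2),"pos",st["eef_pos"].round(4),"yaw",round(np.arctan2(ty[1],ty[0]),4),"tilt",R0.as_matrix()[:2,2].round(4),"F",st["contact_force"].round(1),"op",round(st["opening"],4))
    print("shift share",(sh/.25).round(3).tolist()," turn share",(rv/np.deg2rad(60)).round(3).tolist())
def fitframe(P,d,zlo,zhi,ctr,rad=.15):
    x,y,z=P[...,0],P[...,1],P[...,2]
    f=(d>0)&(z>zlo)&(z<zhi)&(np.hypot(x-ctr[0],y-ctr[1])<rad)
    n,l,s,c=cv2.connectedComponentsWithStats(f.astype(np.uint8),connectivity=4); k=1+np.argmax(s[1:,4])
    q=P[l==k]; r=cv2.minAreaRect(q[:,:2].astype(np.float32)); return r,len(q),np.median(q[:,2]),l==k
E
python3 - <<'E'
from h import *
for n in("scene","side"):
    im,d,C=load(n+"0"); P=cloud(d,C)
    r,k,z,m=fitframe(P,d,.083,.097,(.475,.34)); print(n,r,k,z,cv2.boxPoints(r).round(3).tolist())
print(np.array(arm.calibration("wrist")["T_tool_cam"]).round(3))
print(b2w((-.062,.078)), b2w((-.065,-.058)))
plan((.585,.06,.26),1.487)
E
```

```text
scene ((0.5016202926635742, 0.34563374519348145), (0.13450366258621216, 0.17981690168380737), 11.035504341125488) 1215 0.08829305756805994 [[0.4180000126361847, 0.42100000381469727], [0.453000009059906, 0.24500000476837158], [0.5849999785423279, 0.27000001072883606], [0.550000011920929, 0.44699999690055847]]
side ((0.5002517700195312, 0.34410107135772705), (0.13283300399780273, 0.18426430225372314), 11.015595436096191) 1122 0.09006138976803069 [[0.4169999957084656, 0.421999990940094], [0.453000009059906, 0.2409999966621399], [0.5830000042915344, 0.26600000262260437], [0.5479999780654907, 0.44699999690055847]]
[[ 0.001 -0.964 -0.267  0.068]
 [ 1.     0.001  0.002 -0.001]
 [-0.002 -0.267  0.964 -0.143]
 [ 0.     0.     0.     1.   ]]
[0.66004632 0.07821581 0.        ] [ 0.64567338 -0.05705584  0.        ]
t 0.15 pos [ 0.1869 -0.5699  0.2305] yaw 1.8876 tilt [-0.0006  0.0013] F [-0.4 -0.3  0.5] op 0.0849
shift share [-2.298, 1.898, -0.116]  turn share [0.001, -0.0, 0.383]
```

Call:
move_arm([
  [[1, -0.99, 0.82, -0.06, 0, 0, 0.19], [1, -0.99, 0.82, -0.06, 0, 0, 0.19], [1, -0.99, 0.82, -0.06, 0, 0, 0.19], [1, -0.99, 0.82, -0.06, 0, 0, 0.19], [1, -0.99, 0.82, -0.06, 0, 0, 0.19], [1, -0.99, 0.82, -0.06, 0, 0, 0.19], [1, -0.99, 0.82, -0.06, 0, 0, 0.19], [1, -0.99, 0.82, -0.06, 0, 0, 0.19], [1, -0.99, 0.82, -0.06, 0, 0, 0.19]],
])

```text
time_s: 0.9
eef_pos: [0.3606, -0.2941, 0.2459]
tcp_rot: [-0.194, 3.134, 0.003]
contact_force: [0.5, -0.9, 0.0]
opening: 0.0851
```

```bash
python3 - <<'E'
from h import *
plan((.66,.078,.26),1.487)
E
```

```text
t 0.9 pos [ 0.3606 -0.2941  0.2459] yaw 1.6943 tilt [0.0012 0.0021] F [ 0.5 -0.9  0. ] op 0.0851
shift share [-1.372, 1.33, -0.052]  turn share [0.002, 0.001, 0.198]
```

Call:
move_arm([
  [[1, -0.99, 0.95, -0.04, 0, 0, 0.1], [1, -0.99, 0.95, -0.04, 0, 0, 0.1], [1, -0.99, 0.95, -0.04, 0, 0, 0.1], [1, -0.99, 0.95, -0.04, 0, 0, 0.1], [1, -0.99, 0.95, -0.04, 0, 0, 0.1], [1, -0.99, 0.95, -0.04, 0, 0, 0.1], [1, -0.99, 0.95, -0.04, 0, 0, 0.1], [1, -0.99, 0.95, -0.04, 0, 0, 0.1], [1, -0.99, 0.95, -0.04, 0, 0, 0.1]],
])

```text
time_s: 1.65
eef_pos: [0.5788, -0.0243, 0.2549]
tcp_rot: [0.034, -3.14, -0.004]
contact_force: [0.3, -1.5, -1.0]
opening: 0.0855
```

```bash
python3 - <<'E'
from h import *
plan((.66,.078,.26),1.487)
E
```

```text
t 1.65 pos [ 0.5788 -0.0243  0.2549] yaw 1.5923 tilt [-0.0012  0.0024] F [ 0.3 -1.5 -1. ] op 0.0855
shift share [-0.333, 0.402, -0.02]  turn share [0.002, -0.001, 0.101]
```

Call:
move_arm([
  [[0.4, -0.333, 0.402, -0.02, 0, 0, 0.1], [0.4, -0.333, 0.402, -0.02, 0, 0, 0.1], [0.4, -0.333, 0.402, -0.02, 0, 0, 0.1], [0.4, -0.333, 0.402, -0.02, 0, 0, 0.1], [0.4, -0.333, 0.402, -0.02, 0, 0, 0.1], [0.4, -0.333, 0.402, -0.02, 0, 0, 0.1]],
])

```text
time_s: 2.15
eef_pos: [0.66, 0.0782, 0.2588]
tcp_rot: [-0.129, -3.136, -0.002]
contact_force: [-0.2, 0.1, 1.7]
opening: 0.0598
```

```bash
python3 - <<'E'
from h import *
im,d,C=snap("wrist","w1")
plan((.66,.078,.26),1.487)
P=cloud(d,C)
x,y,z=P[...,0],P[...,1],P[...,2]
s=(d>0)&(z>.105)&(z<.125)&(np.hypot(x-.66,y-.078)<.04); q=P[s]
print(s.sum(),cv2.minEnclosingCircle(q[:,:2].astype(np.float32)),np.median(q[:,2]))
E
```

```text
t 2.2 pos [0.6598 0.0775 0.2597] yaw 1.4875 tilt [-0.0019  0.0018] F [-0.6 -1.1  0.6] op 0.0599
shift share [-0.001, 0.002, -0.001]  turn share [0.002, -0.002, 0.0]
1092 ((0.6591123342514038, 0.07723987847566605), 0.019709410145878792) 0.11439336976213399
```

View pics/w1.png

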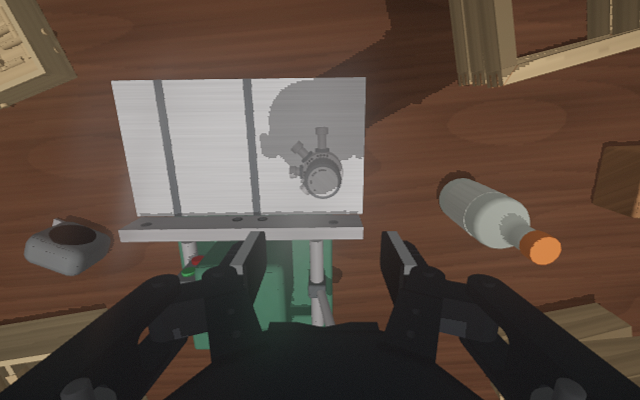

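```bash
python3 - <<'E'
from h import *
im,d,C=load("w1")
cv2.imwrite("pics/w1c.png",cv2.resize(im[110:220,250:390,::-1],None,fx=5,fy=5,interpolation=cv2.INTER_CUBIC))
P=cloud(d,C);z=P[...,2]
f=(d>0)&(z>.055)&(z<.08)
ax=np.array([.6597,.078])
rel=P[...,:2]-ax; c,s=np.cos(BY),np.sin(BY)
bx=c*rel[...,0]+s*rel[...,1]; by=-s*rel[...,0]+c*rel[...,1]
r=np.hypot(bx,by); a=np.rad2deg(np.arctan2(by,bx))%360
m=(d>0)&(z>.046)&(z<.072)&(r>.029)&(r<.056)
h,e=np.histogram(a[m],np.arange(0,361,5))
for i in range(72):
    if h[i]: k=m&(a>=e[i])&(a<e[i+1]); print(e[i],h[i],(r[k].max()*1000).round(1),z[k].max().round(3))
# fence front face / table edge
t=(d>0)&(z>.079)&(z<.09); q=P[t&(np.abs(P[...,0]-.72)<.05)]
rr=cv2.minAreaRect(q[:,:2].astype(np.float32)); print(rr,cv2.boxPoints(rr).round(4).tolist())
t=(d>0)&(z>.034)&(z<.046)&(np.abs(P[...,0]-.63)<.11)&(P[...,1]>-.19)&(P[...,1]<.16); n,l,s_,_=cv2.connectedComponentsWithStats(t.astype(np.uint8)); q=P[l==1+np.argmax(s_[1:,4])]
rr=cv2.minAreaRect(q[:,:2].astype(np.float32)); print(rr,cv2.boxPoints(rr).round(4).tolist(),np.median(q[:,2]))
E
```

```text
170 8 52.4 0.062
175 69 52.5 0.067
180 59 52.6 0.068
185 65 53.0 0.067
190 13 50.9 0.063
195 1 29.3 0.059
210 2 29.8 0.06
215 26 47.3 0.065
220 46 47.0 0.067
225 45 47.0 0.068
230 38 46.7 0.067
235 8 47.0 0.066
240 1 29.4 0.064
250 1 29.4 0.061
255 4 36.2 0.064
260 31 40.9 0.066
265 29 40.0 0.067
270 23 40.1 0.067
275 20 41.2 0.066
280 1 34.0 0.063
300 11 34.8 0.064
305 11 34.3 0.066
310 9 33.9 0.067
315 9 34.1 0.067
320 8 33.8 0.066
325 1 31.6 0.064
((0.7341384887695312, 0.057920023798942566), (0.06984253227710724, 0.4551441967487335), 1.275980830192566) [[0.6941999793052673, 0.2847000062465668], [0.7042999863624573, -0.1703999936580658], [0.7741000056266785, -0.1687999963760376], [0.7639999985694885, 0.28619998693466187]]
((0.6296361684799194, -0.019152656197547913), (0.3005604147911072, 0.17076700925827026), 86.05089569091797) [[0.5340999960899353, -0.1632000058889389], [0.7045000195503235, -0.17499999701976776], [0.7251999974250793, 0.12489999830722809], [0.5547999739646912, 0.13670000433921814]] 0.040190956412698486
```

View pics/w1c.png

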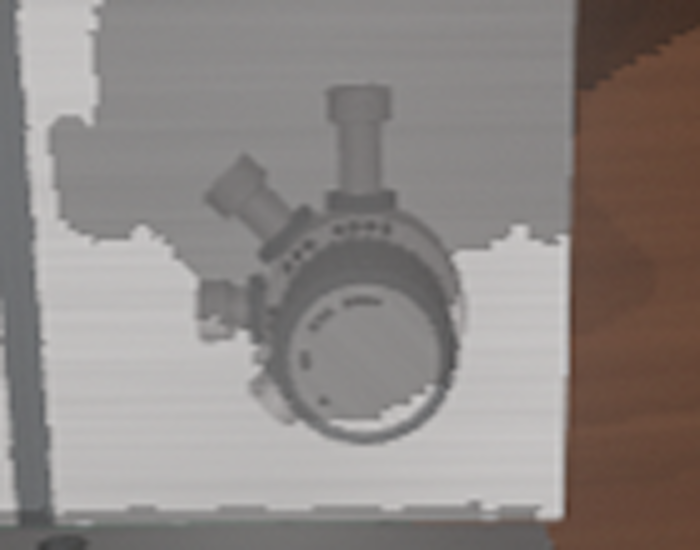

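Close crop: the dots show 4 up at (360,90), 3 at (240,190), 2 at (215,300) and 1 at (275,400). Number 2 is in use (θ≈0.785), so it needs +45°. I'll straddle the sleeve from 22° before to 22° after the fence direction.

Call:
move_arm([
  [[0.4, 0, 0, 0.4, 0, 0, 0.375], [0.4, 0, 0, 0.4, 0, 0, 0.375], [0.4, 0, 0, 0.4, 0, 0, 0.375], [0.4, 0, 0, 0.4, 0, 0, 0.375], [0.4, 0, 0, 0.727, 0, 0, 0.375], [0.4, 0, 0, 0.727, 0, 0, 0.375], [0.4, 0, 0, 0.727, 0, 0, 0.375], [0.4, 0, 0, 0.727, 0, 0, 0.375]],
])

```text
time_s: 2.87
eef_pos: [0.659, 0.0766, 0.0786]
tcp_rot: [-0.738, -3.05, 0.001]
contact_force: [-0.3, 0.0, 2.2]
opening: 0.06
```

```bash
python3 - <<'E'
from h import *
plan((.6597,.078,.078),1.094)
E
```

```text
t 2.87 pos [0.659  0.0766 0.0786] yaw 1.0962 tilt [-0.0034  0.0002] F [-0.3  0.   2.2] op 0.06
shift share [-0.0, 0.006, 0.002]  turn share [-0.001, -0.003, 0.002]
```

Call:
move_arm([
  [[-1, -0.003, 0.006, 0.002, 0, 0, 0], [-1, 0, 0.006, 0.002, 0, 0, 0], [-1, 0, 0.006, 0.002, 0, 0, 0], [-1, 0, 0.006, 0.002, 0, 0, 0], [-1, 0, 0.006, 0.002, 0, 0, 0], [-1, 0, 0.006, 0.002, 0, 0, 0]],
], force=80)

```text
time_s: 3.37
eef_pos: [0.6616, 0.0769, 0.0837]
tcp_rot: [0.737, 3.051, -0.0]
contact_force: [-1.7, -3.9, 7.0]
opening: 0.0361
```

```bash
python3 - <<'E'
from h import *
plan((.6597,.078,.078),1.88)
E
```

```text
t 3.37 pos [0.6616 0.0769 0.0837] yaw 1.0968 tilt [ 0.0029 -0.0009] F [-1.7 -3.9  7. ] op 0.0361
shift share [0.009, 0.0, 0.023]  turn share [-0.001, 0.003, -0.748]
```

Call:
move_arm([
  [[-1, 0, 0, 0, 0, 0, -0.1], [-1, 0, 0, 0, 0, 0, -0.2], [-1, 0, 0, 0, 0, 0, -0.3], [-1, 0, 0, 0, 0, 0, -0.4], [-1, 0, 0, 0, 0, 0, -0.5], [-1, 0, 0, 0, 0, 0, -0.6], [-1, 0, 0, 0, 0, 0, -0.7], [-1, 0, 0, 0, 0, 0, -0.76], [-1, 0, 0, 0, 0, 0, -0.76], [-1, 0, 0, 0, 0, 0, -0.76]],
])

```text
time_s: 4.2
eef_pos: [0.6618, 0.0784, 0.0839]
tcp_rot: [-0.501, 3.098, 0.002]
contact_force: [1.3, 4.5, -8.6]
opening: 0.036
```

```bash
python3 - <<'E'
from h import *
plan((.6597,.078,.078),1.88); print(arm.observe()["moment"])
E
```

```text
t 4.2 pos [0.6618 0.0784 0.0839] yaw 1.8914 tilt [0.0035 0.0017] F [ 1.3  4.5 -8.6] op 0.036
shift share [0.009, 0.001, 0.023]  turn share [0.0, 0.004, 0.011]
[ 1.66740306 -0.45560533  0.02321377]
```

Call:
move_arm([
  [[0.4, 0, 0, 0, 0, 0, 0], [0.4, 0, 0, 0, 0, 0, 0], [0.4, 0, 0, 0, 0, 0, 0], [0.4, 0, 0, -0.5, 0, 0, 0.37], [0.4, 0, 0, -0.7, 0, 0, 0.37], [0.4, 0, 0, -0.7, 0, 0, 0.37], [0.4, 0, 0, -0.7, 0, 0, 0.37], [0.4, 0, 0, -0.7, 0, 0, 0.37], [0.4, 0, 0, -0.7, 0, 0, 0.37]],
])

```text
time_s: 4.95
eef_pos: [0.6627, 0.0776, 0.2665]
tcp_rot: [0.106, 3.125, 0.007]
contact_force: [-0.4, -0.2, -0.5]
opening: 0.06
```

```bash
cat > tur.py <<'E'
from h import *
import sys
im,d,C=snap("wrist",sys.argv[1])
P=cloud(d,C);z=P[...,2]
x,y=P[...,0],P[...,1]
s_=(d>0)&(z>.105)&(z<.125)&(np.hypot(x-.66,y-.078)<.04); q=P[s_]
(cx,cy),rr=cv2.minEnclosingCircle(q[:,:2].astype(np.float32)); print("sleeve",cx,cy,rr)
rel=P[...,:2]-np.array([cx,cy]); c,s=np.cos(BY),np.sin(BY)
bx=c*rel[...,0]+s*rel[...,1]; by=-s*rel[...,0]+c*rel[...,1]
r=np.hypot(bx,by); a=np.rad2deg(np.arctan2(by,bx))%360
m=(d>0)&(z>.055)&(z<.072)&(r>.030)&(r<.056)
n,l,st,_=cv2.connectedComponentsWithStats(m.astype(np.uint8))
for i in range(1,n):
    if st[i,4]>8: k=l==i; print("screw",np.median(a[k]).round(1),(np.percentile(r[k],97)*1000).round(1),k.sum())
E
python3 tur.py w2
```

```text
sleeve 0.6591590642929077 0.07733092457056046 0.019768280908465385
screw 225.7 51.9 188
screw 269.7 45.8 141
screw 314.6 39.9 92
screw 11.9 34.1 13
```

View pics/w2.png

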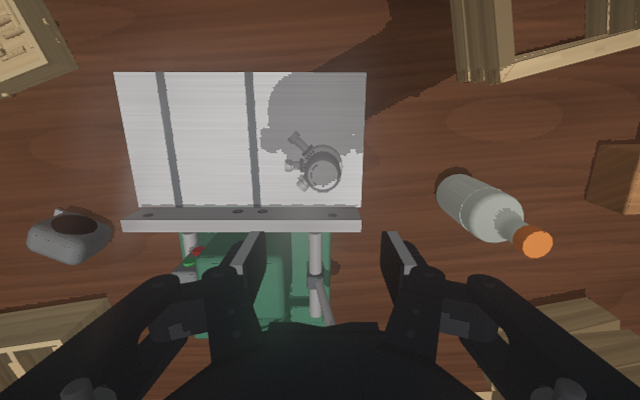

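Turret check: screw 3 (45.8 mm long) is at 269.7°, so it is clicked to 3. Next, the frame.

```bash
python3 - <<'E'
from h import *
plan((.4489,.3143,.24),3.334)
E
```

```text
t 5.0 pos [0.662  0.0778 0.2629] yaw 1.5033 tilt [0.0096 0.0032] F [ 0.8  0.4 -0.6] op 0.0599
shift share [0.915, 0.886, 0.087]  turn share [-0.006, 0.01, -1.748]
```

Call:
move_arm([
  [[0.2, 0.915, 0.886, 0.0, 0, 0, -0.9], [0.2, 0.915, 0.886, 0.0, 0, 0, -0.9], [0.2, 0.915, 0.886, 0.0, 0, 0, -0.9], [0.2, 0.915, 0.886, 0.0, 0, 0, -0.9], [0.2, 0.915, 0.886, 0.0, 0, 0, -0.9], [0.2, 0.915, 0.886, 0.0, 0, 0, -0.9], [0.2, 0.915, 0.886, 0.0, 0, 0, -0.9], [0.2, 0.915, 0.886, 0.0, 0, 0, -0.9], [0.2, 0.915, 0.886, 0.0, 0, 0, -0.9]],
])

```text
time_s: 5.75
eef_pos: [0.4458, 0.317, 0.2612]
tcp_rot: [-1.338, 2.832, -0.001]
contact_force: [0.8, 0.1, 0.7]
opening: 0.0509
```

```bash
python3 - <<'E'
from h import *
plan((.4489,.3143,.22),3.334)
E
```

```text
t 5.75 pos [0.4458 0.317  0.2612] yaw 2.4538 tilt [0.0089 0.0036] F [0.8 0.1 0.7] op 0.0509
shift share [0.002, -0.016, 0.165]  turn share [-0.008, 0.006, -0.84]
```

Call:
move_arm([
  [[0.2, 0, -0.016, 0.1, 0, 0.005, -0.84], [0.2, 0, -0.016, 0.1, 0, 0.005, -0.84], [0.2, 0, -0.016, 0.1, 0, 0.005, -0.84], [0.2, 0, -0.016, 0.1, 0, 0.005, -0.84], [0.2, 0, -0.016, 0.1, 0, 0.005, -0.84], [0.2, 0, -0.016, 0.1, 0, 0.005, -0.84], [0.2, 0, -0.016, 0.1, 0, 0.005, -0.84], [0.2, 0, -0.016, 0.1, 0, 0.005, -0.84]],
])

```text
time_s: 6.42
eef_pos: [0.4493, 0.3138, 0.2355]
tcp_rot: [-2.425, 1.992, -0.011]
contact_force: [0.3, -0.1, -0.6]
opening: 0.0515
```

```bash
python3 - <<'E'
from h import *
im,d,C=snap("wrist","w3"); P=cloud(d,C)
r,k,z,m=fitframe(P,d,.083,.097,(.475,.34)); print(r,k,z,cv2.boxPoints(r).round(3).tolist())
plan((.4489,.3143,.22),3.334)
E
```

```text
((0.49983662366867065, 0.344446063041687), (0.13012853264808655, 0.1803080141544342), 10.979504585266113) 7549 0.09029300736489793 [[0.4189999997615814, 0.42100000381469727], [0.453000009059906, 0.24400000274181366], [0.5809999704360962, 0.2680000066757202], [0.546999990940094, 0.4449999928474426]]
t 6.47 pos [0.4493 0.3139 0.2356] yaw -2.9512 tilt [ 0.0073 -0.0022] F [ 0.7  0.1 -0.1] op 0.0514
shift share [-0.002, 0.002, 0.063]  turn share [-0.006, -0.003, -0.002]
```

View pics/w3.png

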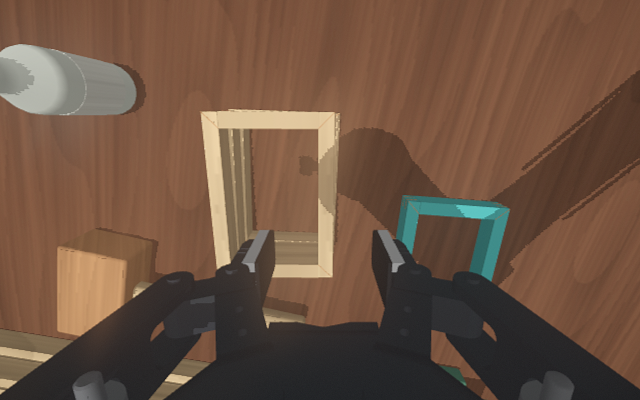

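Wrist view: the top frame's corners are at about (202,112), (340,112), (330,277) and (225,277). The near long rail at (328,190) lies between the open fingers. The fit gives 130×180 mm at yaw 10.98°, z 0.090. Now I'll descend.

```bash
python3 - <<'E'
from h import *
plan((.4476,.3139,.066),np.pi+.1916)
E
```

```text
t 6.47 pos [0.4493 0.3139 0.2356] yaw -2.9512 tilt [ 0.0073 -0.0022] F [ 0.7  0.1 -0.1] op 0.0514
shift share [-0.004, 0.011, 0.678]  turn share [-0.006, -0.003, -0.001]
```

Call:
move_arm([
  [[0.2, -0.004, 0.011, 0.3, -0.006, -0.003, 0], [0.2, -0.004, 0.011, 0.5, -0.006, -0.003, 0], [0.2, -0.004, 0.011, 0.6, -0.006, -0.003, 0], [0.2, -0.004, 0.011, 0.678, -0.006, -0.003, 0], [0.2, -0.004, 0.011, 0.678, -0.006, -0.003, 0], [0.2, -0.004, 0.011, 0.678, -0.006, -0.003, 0], [0.2, -0.004, 0.011, 0.678, -0.006, -0.003, 0]],
])

```text
time_s: 7.05
eef_pos: [0.4489, 0.3145, 0.0688]
tcp_rot: [-2.419, 2.0, -0.003]
contact_force: [0.4, 0.1, 0.8]
opening: 0.0511
```

```bash
python3 - <<'E'
from h import *
plan((.4476,.3139,.066),np.pi+.1916)
E
```

```text
t 7.05 pos [0.4489 0.3145 0.0688] yaw -2.9526 tilt [0.0034 0.0007] F [0.4 0.1 0.8] op 0.0511
shift share [0.001, 0.006, 0.011]  turn share [-0.003, 0.0, -0.003]
```

Call:
move_arm([
  [[-1, 0.001, 0.006, 0.011, -0.003, 0, 0], [-1, 0.001, 0.006, 0.011, -0.003, 0, 0], [-1, 0.001, 0.006, 0.011, -0.003, 0, 0], [-1, 0.001, 0.006, 0.011, -0.003, 0, 0], [-1, 0.001, 0.006, 0.011, -0.003, 0, 0], [-1, 0.001, 0.006, 0.011, -0.003, 0, 0], [-1, 0.001, 0.006, 0.011, -0.003, 0, 0]],
], force=80)

```text
time_s: 7.63
eef_pos: [0.4484, 0.315, 0.0687]
tcp_rot: [-2.418, 1.999, -0.001]
contact_force: [-0.7, -0.5, 7.0]
opening: 0.0143
```

```bash
python3 - <<'E'
from h import *
plan((.4476,.3139,.17),np.pi+.1916)
E
```

```text
t 7.63 pos [0.4484 0.315  0.0687] yaw -2.9525 tilt [0.0032 0.0027] F [-0.7 -0.5  7. ] op 0.0143
shift share [0.003, 0.002, -0.405]  turn share [-0.004, 0.002, -0.002]
```

Call:
move_arm([
  [[-1, 0, 0, -0.03, 0, 0, 0], [-1, 0, 0, -0.06, 0, 0, 0], [-1, 0, 0, -0.12, 0, 0, 0], [-1, 0, 0, -0.2, 0, 0, 0], [-1, 0, 0, -0.3, 0, 0, 0], [-1, 0, 0, -0.4, 0, 0, 0], [-1, 0, 0, -0.4, 0, 0, 0], [-1, 0, 0, -0.4, 0, 0, 0]],
])

```text
time_s: 8.3
eef_pos: [0.4485, 0.3153, 0.1709]
tcp_rot: [-2.415, 1.997, -0.001]
contact_force: [-0.8, 0.2, -3.5]
opening: 0.0143
```

```bash
python3 - <<'E'
from h import *
im,d,C=snap("side","s4"); snap("wrist","w4"); P=cloud(d,C)
r,k,z,m=fitframe(P,d,.18,.215,(.475,.34)); print(r,k,z)
r,k,z,m=fitframe(P,d,.053,.067,(.475,.34)); print("mid",r,k,z)
cv2.imwrite("pics/s4c.png",cv2.resize(im[180:340,180:400,::-1],None,fx=3,fy=3))
plan((.4476,.3139,.17),np.pi+.1916)
E
```

```text
((0.49366462230682373, 0.345258504152298), (0.14742007851600647, 0.1812257468700409), 10.098543167114258) 1132 0.19232887179338715
mid ((0.4967462420463562, 0.3447738289833069), (0.13199689984321594, 0.1831129491329193), 9.151884078979492) 788 0.060113955664482355
t 8.4 pos [0.4476 0.3145 0.1678] yaw -2.9527 tilt [0.0017 0.0022] F [ 0.   0.4 -3. ] op 0.0144
shift share [0.002, 0.0, -0.009]  turn share [-0.002, 0.002, -0.003]
```

View pics/s4c.png

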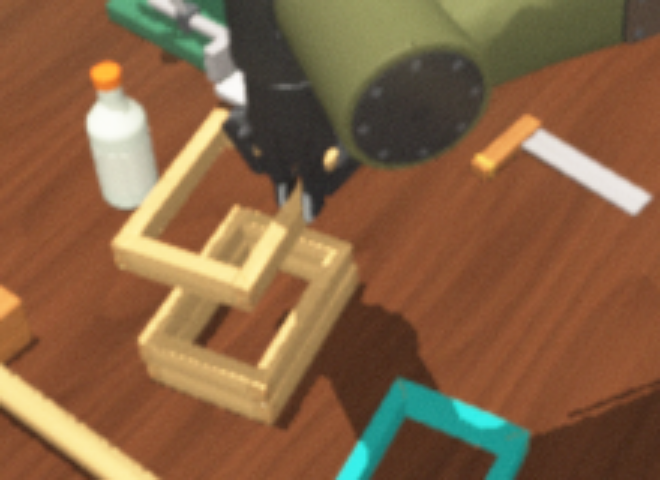

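View pics/w4.png

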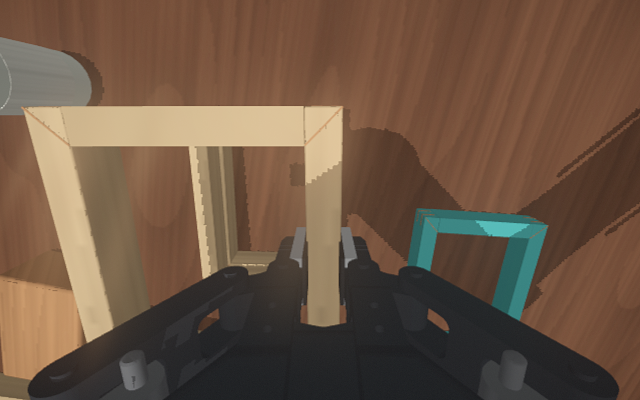

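Side and wrist views: the frame is held level by its near rail, and the two lower frames are still in place. Next I'll check its tilt and pose in the hand, then plan the transfer.

```bash
cat > held.py <<'E'
from h import *
import sys
def held(fn,zlo,zhi,ctr,rad=.15):
    im,d,C=load(fn); P=cloud(d,C); z=P[...,2]; I=im.astype(int)
    wood=(I[...,0]>I[...,2]+25)
    m=(d>0)&(z>zlo)&(z<zhi)&wood&(np.hypot(P[...,0]-ctr[0],P[...,1]-ctr[1])<rad)
    n,l,s,_=cv2.connectedComponentsWithStats(m.astype(np.uint8)); m=l==1+np.argmax(s[1:,4])
    q=P[m]; A=np.c_[q[:,:2]-q[:,:2].mean(0),np.ones(len(q))]
    k,_,_,_=np.linalg.lstsq(A,q[:,2],rcond=None); res=np.abs(A@k-q[:,2]); g=res<.004
    k,_,_,_=np.linalg.lstsq(A[g],q[g,2],rcond=None)
    print("slope",k.round(4),"n",g.sum()); r=cv2.minAreaRect(q[g][:,:2].astype(np.float32)); print(r); print(cv2.boxPoints(r).round(4).tolist())
if __name__=="__main__":
    held("w4",.175,.215,(.5,.345)); 
    held("s4",.175,.215,(.5,.345))
E
python3 held.py; python3 -c "
from h import *
R0=np.array([.4484,.315]);f=np.array([.4998,.3444]);a=.1916
d=f-R0;print('frame centre rel TCP in frame axes',np.cos(a)*d[0]+np.sin(a)*d[1],-np.sin(a)*d[0]+np.cos(a)*d[1])
off=np.array([np.cos(a)*d[0]+np.sin(a)*d[1],-np.sin(a)*d[0]+np.cos(a)*d[1]])
for b in((-.09,-.085),(-.065,-.058)): print(b2w((b[0]-off[0],b[1]-off[1])))
t=b2w((-.09-off[0],-.085-off[1])); plan((t[0],t[1],.18),np.pi+BY)
"
```

```text
slope [-0.0043 -0.0069  0.1902] n 26800
((0.5068881511688232, 0.3126572370529175), (0.13140805065631866, 0.1159219816327095), 11.078240394592285)
[[0.43130001425743103, 0.35690000653266907], [0.45350000262260437, 0.24320000410079956], [0.5824999809265137, 0.26840001344680786], [0.5601999759674072, 0.3822000026702881]]
slope [ 0.0043 -0.0073  0.1911] n 622
((0.500669538974762, 0.34574586153030396), (0.13092441856861115, 0.18262824416160583), 11.501649856567383)
[[0.41830000281333923, 0.4221999943256378], [0.4546999931335449, 0.24320000410079956], [0.5830000042915344, 0.26930001378059387], [0.5465999841690063, 0.44830000400543213]]
frame centre rel TCP in frame axes 0.05605805919280625 0.019073908868814216
[ 0.56104329 -0.09618335  0.        ]
[ 0.58821552 -0.07137065  0.        ]
t 8.4 pos [0.4476 0.3145 0.1678] yaw -2.9527 tilt [0.0017 0.0022] F [ 0.   0.4 -3. ] op 0.0144
shift share [1.699, -0.137, -0.052]  turn share [-0.002, 0.002, 0.26]
```

Call:
move_arm([
  [[-1, 0.3, 0, -0.08, 0, 0, 0.02], [-1, 0.6, 0, -0.08, 0, 0, 0.04], [-1, 0.9, -0.05, -0.08, 0, 0, 0.1], [-1, 0.9, -0.05, -0.08, 0, 0, 0.13], [-1, 0.9, -0.05, -0.08, 0, 0, 0.13], [-1, 0.9, -0.05, -0.08, 0, 0, 0.13], [-1, 0.9, -0.05, -0.08, 0, 0, 0.13], [-1, 0.9, -0.05, -0.08, 0, 0, 0.13]],
])

```text
time_s: 9.07
eef_pos: [0.5017, 0.0946, 0.1861]
tcp_rot: [-2.276, 2.164, 0.002]
contact_force: [0.0, 0.5, -2.5]
opening: 0.0145
```

```bash
python3 - <<'E'
from h import *
plan((.561,-.096,.18),np.pi+BY)
E
```

```text
t 9.07 pos [0.5017 0.0946 0.1861] yaw -3.0913 tilt [-0.0005  0.0014] F [ 0.   0.5 -2.5] op 0.0145
shift share [0.773, -0.199, 0.023]  turn share [0.0, 0.001, 0.128]
```

Call:
move_arm([
  [[-1, 0.15, -0.02, 0, 0, 0, 0.06], [-1, 0.3, -0.05, 0, 0, 0, 0.128], [-1, 0.5, -0.1, 0, 0, 0, 0.128], [-1, 0.65, -0.15, 0, 0, 0, 0.128], [-1, 0.773, -0.199, 0.02, 0, 0, 0.128], [-1, 0.773, -0.199, 0.02, 0, 0, 0.128], [-1, 0.773, -0.199, 0.02, 0, 0, 0.128], [-1, 0.773, -0.199, 0.02, 0, 0, 0.128], [-1, 0.773, -0.199, 0.02, 0, 0, 0.128]],
])

```text
time_s: 9.82
eef_pos: [0.561, -0.0944, 0.1806]
tcp_rot: [-2.129, 2.31, 0.003]
contact_force: [0.1, -0.2, -2.3]
opening: 0.0145
```

```bash
python3 - <<'E'
from h import *
im,d,C=snap("wrist","w5")
plan((.561,-.096,.058),np.pi+BY)
from held import held
held("w5",.18,.225,(.62,-.08))
snap("scene","sc5")
E
```

```text
t 9.87 pos [ 0.5611 -0.0943  0.1809] yaw 3.0602 tilt [-0.0002  0.0016] F [-0.6  0.2 -1.4] op 0.0146
shift share [0.008, -0.0, 0.492]  turn share [0.0, 0.002, 0.002]
slope [-0.02   -0.0209  0.2011] n 23851
((0.6172319054603577, -0.11494837701320648), (0.11049885302782059, 0.13125203549861908), 85.61431121826172)
[[0.5475999712944031, -0.16500000655651093], [0.6783999800682068, -0.17509999871253967], [0.6869000196456909, -0.0649000033736229], [0.5559999942779541, -0.05480000004172325]]
```

View pics/w5.png

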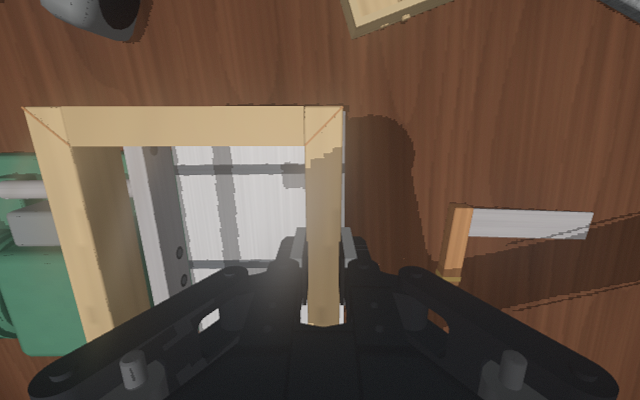

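View pics/sc5.png

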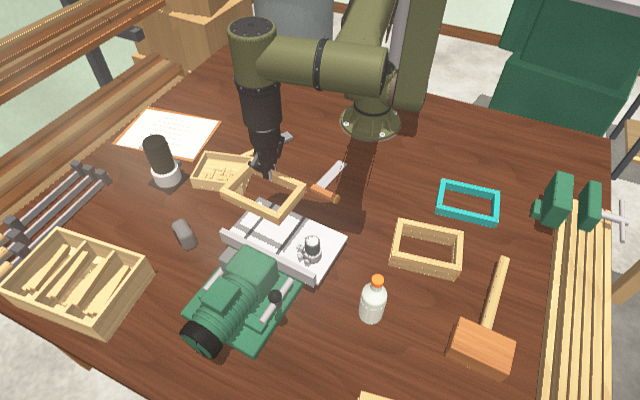

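The held frame is over the table, short of both stops as planned, with the fence at (165,230) and clear. Now I'll lower it.

Call:
move_arm([
  [[-1, 0, 0, 0.15, 0, 0, 0], [-1, 0, 0, 0.3, 0, 0, 0], [-1, 0, 0, 0.42, 0, 0, 0], [-1, 0, 0, 0.48, 0, 0, 0], [-1, 0, 0, 0.49, 0, 0, 0], [-1, 0, 0, 0.49, 0, 0, 0]],
])

```text
time_s: 10.42
eef_pos: [0.5608, -0.0935, 0.0583]
tcp_rot: [-2.131, 2.308, 0.002]
contact_force: [0.5, 0.4, -0.2]
opening: 0.0145
```

```bash
python3 - <<'E'
from h import *
plan((.561,-.096,.049),np.pi+BY)
E
```

```text
t 10.42 pos [ 0.5608 -0.0935  0.0583] yaw 3.0617 tilt [-0.001   0.0012] F [ 0.5  0.4 -0.2] op 0.0145
shift share [0.01, -0.002, 0.037]  turn share [0.001, 0.001, 0.004]
```

Call:
move_arm([
  [[-1, 0, 0, 0.015, 0, 0, 0], [-1, 0, 0, 0.025, 0, 0, 0], [-1, 0, 0, 0.035, 0, 0, 0], [-1, 0, 0, 0.04, 0, 0, 0], [-1, 0, 0, 0.04, 0, 0, 0]],
])

```text
time_s: 10.83
eef_pos: [0.5612, -0.0934, 0.0489]
tcp_rot: [-2.13, 2.307, 0.001]
contact_force: [-0.4, 1.1, -1.1]
opening: 0.0145
```

```bash
python3 - <<'E'
from h import *
plan((.561,-.096,.049),np.pi+BY)
E
```

```text
t 10.83 pos [ 0.5612 -0.0934  0.0489] yaw 3.0618 tilt [0.0003 0.0013] F [-0.4  1.1 -1.1] op 0.0145
shift share [0.011, -0.0, -0.0]  turn share [-0.0, 0.001, 0.004]
```

Call:
move_arm([
  [[-1, 0, 0, 0.006, 0, 0, 0], [-1, 0, 0, 0.008, 0, 0, 0], [-1, 0, 0, 0.008, 0, 0, 0]],
])

```text
time_s: 11.08
eef_pos: [0.5617, -0.0935, 0.0487]
tcp_rot: [-2.13, 2.307, -0.001]
contact_force: [-2.9, 0.7, 6.2]
opening: 0.0142
```

```bash
python3 - <<'E'
from h import *
im,d,C=snap("wrist","w6")
plan((.561,-.096,.047),np.pi+BY)
from held import held
held("w6",.055,.09,(.62,-.08)); print(arm.observe()["moment"].round(2))
E
```

```text
t 11.13 pos [ 0.5617 -0.0935  0.0487] yaw 3.0621 tilt [0.0019 0.0008] F [-3.5  1.3  5.2] op 0.0143
shift share [0.01, 0.002, 0.007]  turn share [-0.002, 0.001, 0.004]
slope [-0.0065 -0.0053  0.07  ] n 26738
((0.6183820366859436, -0.11062029004096985), (0.11681251227855682, 0.13144551217556), 85.57036590576172)
[[0.54830002784729, -0.16380000114440918], [0.6794000267982483, -0.17389999330043793], [0.6883999705314636, -0.057500001043081284], [0.5573999881744385, -0.04729999974370003]]
[0.46 1.19 0.04]
```

View pics/w6.png

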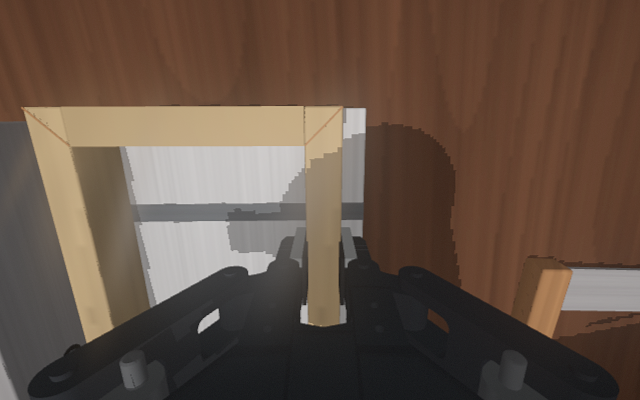

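The frame is flat on the table with its top at 0.070. Next I'll slide toward the corner, stopping about 4 mm short on each axis.

Call:
move_arm([
  [[-1, -0.02, -0.02, 0.003, 0, 0, 0], [-1, -0.04, -0.04, 0.003, 0, 0, 0], [-1, -0.06, -0.055, 0.003, 0, 0, 0], [-1, -0.08, -0.07, 0.003, 0, 0, 0], [-1, -0.08, -0.07, 0.003, 0, 0, 0]],
])

```text
time_s: 11.55
eef_pos: [0.5822, -0.0741, 0.0487]
tcp_rot: [-2.13, 2.305, -0.003]
contact_force: [2.2, 1.1, 4.0]
opening: 0.0139
```

```bash
python3 - <<'E'
from h import *
im,d,C=snap("wrist","w7")
plan((.588,-.071,.0487),np.pi+BY)
from held import held
held("w7",.055,.09,(.64,-.06)); print(arm.observe()["moment"].round(2))
c,s=np.cos(BY),np.sin(BY)
E
```

```text
t 11.6 pos [ 0.5822 -0.0741  0.0487] yaw 3.063 tilt [0.0045 0.0012] F [1.5 2.  2.9] op 0.0145
shift share [-0.014, -0.022, 0.0]  turn share [-0.004, 0.002, 0.005]
slope [-0.006  -0.0051  0.0701] n 26683
((0.638775110244751, -0.09164952486753464), (0.11598098278045654, 0.1314234435558319), 85.64863586425781)
[[0.5688999891281128, -0.1445000022649765], [0.6998999714851379, -0.15449999272823334], [0.7087000012397766, -0.03880000114440918], [0.5777000188827515, -0.02879999950528145]]
[ 0.56 -0.53 -0.09]
```

Call:
move_arm([
  [[-1, 0, -0.01, 0.003, 0, 0, 0.004], [-1, 0, -0.02, 0.003, 0, 0, 0.004], [-1, 0, -0.028, 0.003, 0, 0, 0.004], [-1, 0, -0.028, 0.003, 0, 0, 0.004]],
])

```text
time_s: 11.93
eef_pos: [0.5882, -0.0749, 0.0487]
tcp_rot: [-2.127, 2.31, -0.001]
contact_force: [-7.0, 0.4, 8.8]
opening: 0.0147
```

```bash
cat > st.py <<'E'
from h import *
s=arm.observe(); c,sn=np.cos(BY),np.sin(BY)
p=s["eef_pos"]-BO; f=s["contact_force"]
ty=R.from_rotvec(s["tcp_rot"]).as_matrix()[:,1]
print("t",round(s["time_s"],2),"tcp borer mm",((c*p[0]+sn*p[1])*1e3).round(1),((-sn*p[0]+c*p[1])*1e3).round(1),"z",(s["eef_pos"][2]*1e3).round(1),"F borer",(c*f[0]+sn*f[1]).round(1),(-sn*f[0]+c*f[1]).round(1),f[2].round(1),"M",s["moment"].round(2),"yaw-pi",(np.arctan2(ty[1],ty[0])%(2*np.pi)-np.pi).round(4),"op",s["opening"].round(4))
E
python3 st.py
```

```text
Traceback (most recent call last):
  File "st.py", line 5, in <module>
    print("t",round(s["time_s"],2),"tcp borer mm",((c*p[0]+sn*p[1])*1e3).round(1),((-sn*p[0]+c*p[1])*1e3).round(1),"z",(s["eef_pos"][2]*1e3).round(1),"F borer",(c*f[0]+sn*f[1]).round(1),(-sn*f[0]+c*f[1]).round(1),f[2].round(1),"M",s["moment"].round(2),"yaw-pi",(np.arctan2(ty[1],ty[0])%(2*np.pi)-np.pi).round(4),"op",s["opening"].round(4))
                                                                                                                                                                                                                                                                                                                             ^^^^^^^^^^^^^^^^^^
AttributeError: 'float' object has no attribute 'round'
```

Call:
move_arm([
  [[-1, -0.008, 0.001, 0.001, 0, 0, 0], [-1, -0.016, 0.001, 0.001, 0, 0, 0], [-1, -0.02, 0.001, 0.001, 0, 0, 0], [-1, -0.02, 0.001, 0.001, 0, 0, 0]],
])

```text
time_s: 12.27
eef_pos: [0.5876, -0.072, 0.0487]
tcp_rot: [2.126, -2.311, 0.003]
contact_force: [-4.3, -8.6, 4.5]
opening: 0.0145
```

```bash
sed -i 's/s\["opening"\].round(4)/round(s["opening"],4)/' st.py; python3 st.py;  python3 - <<'E'
from h import *
snap("wrist","w8"); snap("side","s8")
from held import held
held("w8",.055,.09,(.64,-.06))
im,d,C=load("s8")
cv2.imwrite("pics/s8c.png",cv2.resize(im[140:250,230:380,::-1],None,fx=5,fy=5,interpolation=cv2.INTER_CUBIC))
E
```

```text
t 12.27 tcp borer mm -121.6 -77.7 z 48.7 F borer -3.6 -8.9 4.5 M [-2.63  1.22 -0.03] yaw-pi -0.0833 op 0.0145
slope [-0.0066 -0.0053  0.07  ] n 26716
((0.6435062289237976, -0.0924014076590538), (0.11604386568069458, 0.1345851570367813), 87.65045928955078)
[[0.5738999843597412, -0.147599995136261], [0.7084000110626221, -0.15309999883174896], [0.713100016117096, -0.03720000013709068], [0.5785999894142151, -0.031700000166893005]]
```

View pics/s8c.png

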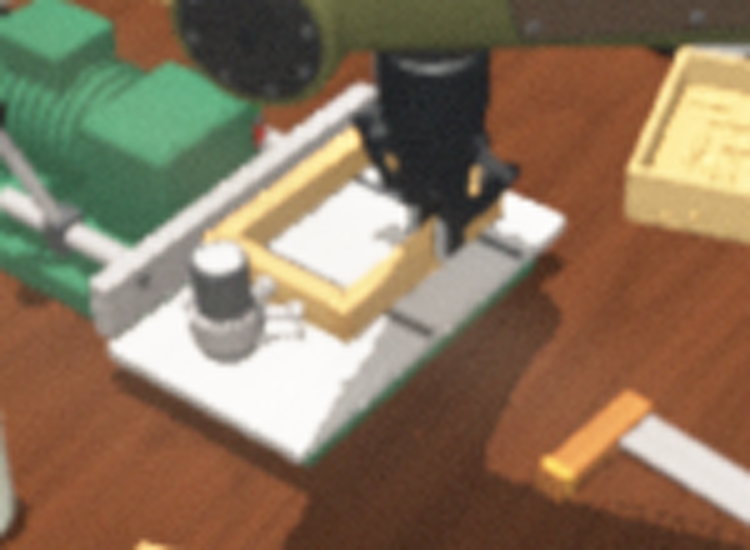

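The side view shows the frame's long side along the fence at about (290,180) and its end at the screw tip at about (265,290). Now I'll press both ways.

Call:
move_arm([
  [[-1, -0.006, -0.008, 0.003, 0, 0, 0], [-1, -0.01, -0.014, 0.003, 0, 0, 0], [-1, -0.013, -0.016, 0.003, 0, 0, 0], [-1, -0.013, -0.016, 0.003, 0, 0, 0], [-1, -0.013, -0.016, 0.003, 0, 0, 0], [-1, -0.013, -0.016, 0.003, 0, 0, 0]],
])

```text
time_s: 12.87
eef_pos: [0.5881, -0.0724, 0.0487]
tcp_rot: [2.118, -2.305, -0.0]
contact_force: [-18.1, -10.3, 14.0]
opening: 0.0144
```

```bash
python3 st.py;  python3 - <<'E'
from h import *
snap("wrist","w9"); snap("scene","sc9")
from held import held
held("w9",.055,.075,(.64,-.06))
im,d,C=load("sc9")
cv2.imwrite("pics/sc9c.png",cv2.resize(im[160:300,200:360,::-1],None,fx=4,fy=4,interpolation=cv2.INTER_CUBIC))
E
python3 st.py
```

```text
t 12.87 tcp borer mm -121.1 -78.1 z 48.7 F borer -17.1 -11.7 14.0 M [-2.9   5.84  0.24] yaw-pi -0.0846 op 0.0144
slope [-0.0064 -0.0051  0.07  ] n 26829
((0.6452179551124573, -0.09071283787488937), (0.11481818556785583, 0.13277362287044525), 85.67530822753906)
[[0.5746999979019165, -0.14300000667572021], [0.707099974155426, -0.15299999713897705], [0.7156999707221985, -0.03849999979138374], [0.583299994468689, -0.02850000001490116]]
t 12.97 tcp borer mm -121.1 -78.2 z 48.7 F borer -18.1 -10.9 14.7 M [-2.87  5.86  0.25] yaw-pi -0.0846 op 0.0144
```

View pics/sc9c.png

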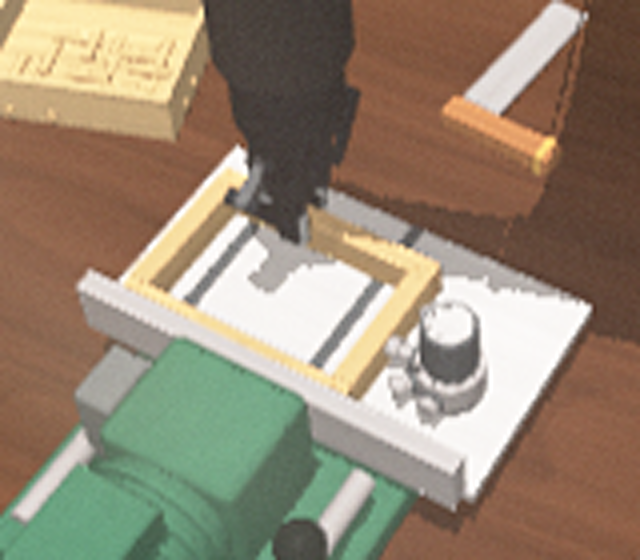

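View pics/w9.png

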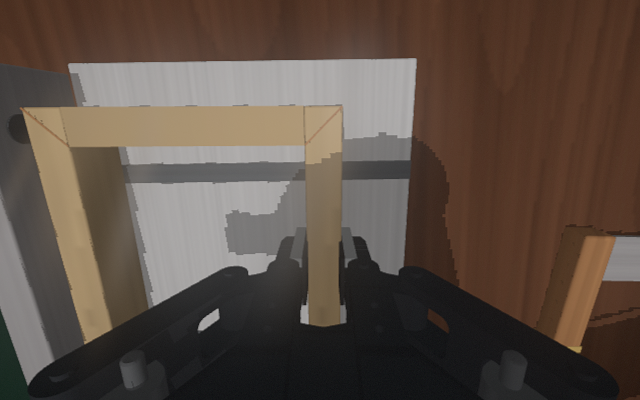

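Contact is made on both sides. However, the fence push (18 N) and downforce (14 N) could hide up to 11 N of friction, which would mask the stop force. I'll ease those two and press harder along the fence.

Call:
move_arm([
  [[-1, -0.008, -0.002, -0.001, 0, 0, 0], [-1, -0.014, -0.002, -0.001, 0, 0, 0], [-1, -0.02, -0.003, -0.001, 0, 0, 0], [-1, -0.02, -0.005, -0.001, 0, 0, 0], [-1, -0.02, -0.007, -0.001, 0, 0, 0], [-1, -0.02, -0.007, -0.001, 0, 0, 0], [-1, -0.02, -0.007, -0.001, 0, 0, 0]],
])

```text
time_s: 13.55
eef_pos: [0.5874, -0.0719, 0.0489]
tcp_rot: [2.109, -2.301, -0.0]
contact_force: [-12.6, -15.6, 7.3]
opening: 0.0144
```

```bash
python3 st.py
```

```text
t 13.55 tcp borer mm -121.8 -77.7 z 48.9 F borer -11.2 -16.6 7.3 M [-4.6   3.18  0.1 ] yaw-pi -0.0871 op 0.0144
```

```bash
python3 - <<'E'
from h import *
snap("wrist","w10")
from held import held
held("w10",.055,.075,(.64,-.06))
plan(arm.observe()["eef_pos"],np.pi+BY)
E
```

```text
slope [-0.0075 -0.0055  0.0702] n 26935
((0.6443626284599304, -0.09052301943302155), (0.11482419818639755, 0.13271848857402802), 85.49205017089844)
[[0.5737000107765198, -0.14249999821186066], [0.7059999704360962, -0.15299999713897705], [0.7149999737739563, -0.03849999979138374], [0.5827000141143799, -0.02810000069439411]]
t 13.6 pos [ 0.5874 -0.0719  0.0489] yaw 3.0545 tilt [-0.0152 -0.0135] F [-13.2 -16.2   7.6] op 0.0145
shift share [0.0, 0.0, 0.0]  turn share [0.013, -0.014, -0.003]
```

Call:
move_arm([
  [[-1, -0.012, -0.008, 0.001, 0.007, -0.007, -0.002], [-1, -0.016, -0.012, 0.001, 0.013, -0.014, -0.003], [-1, -0.016, -0.012, 0.001, 0.013, -0.014, -0.003], [-1, -0.016, -0.012, 0.001, 0.013, -0.014, -0.003], [-1, -0.016, -0.012, 0.001, 0.013, -0.014, -0.003], [-1, -0.016, -0.012, 0.001, 0.013, -0.014, -0.003]],
])

```text
time_s: 14.1
eef_pos: [0.5876, -0.072, 0.0487]
tcp_rot: [2.118, -2.308, -0.001]
contact_force: [-13.6, -12.7, 9.8]
opening: 0.0147
```

```bash
python3 st.py; python3 - <<'E'
from h import *
plan(arm.observe()["eef_pos"],np.pi+BY)
E
```

```text
t 14.1 tcp borer mm -121.6 -77.8 z 48.7 F borer -12.5 -13.8 9.8 M [-4.    3.94  0.11] yaw-pi -0.0859 op 0.0147
t 14.1 pos [ 0.5876 -0.072   0.0487] yaw 3.0557 tilt [-0.0075 -0.0056] F [-13.6 -12.7   9.8] op 0.0147
shift share [0.0, 0.0, 0.0]  turn share [0.007, -0.006, -0.002]
```

Call:
move_arm([
  [[-1, -0.016, -0.014, -0.001, 0.007, -0.006, -0.002], [-1, -0.018, -0.016, -0.001, 0.007, -0.006, -0.002], [-1, -0.018, -0.016, -0.001, 0.007, -0.006, -0.002], [-1, -0.018, -0.016, -0.001, 0.007, -0.006, -0.002], [-1, -0.018, -0.016, -0.001, 0.007, -0.006, -0.002], [-1, -0.018, -0.016, -0.001, 0.007, -0.006, -0.002], [-1, -0.018, -0.016, -0.001, 0.007, -0.006, -0.002]],
])

```text
time_s: 14.68
eef_pos: [0.5878, -0.0721, 0.0487]
tcp_rot: [2.117, -2.306, -0.003]
contact_force: [-17.4, -13.6, 10.9]
opening: 0.0141
```

```bash
python3 st.py; python3 - <<'E'
from h import *
plan(arm.observe()["eef_pos"],np.pi+BY)
snap("wrist","w11"); snap("scene","sc11"); snap("side","s11")
from held import held
held("w11",.055,.075,(.64,-.06))
# turret: tip of screws from scene/side clouds about sleeve
for n in("sc11","s11"):
    im,d,C=load(n);P=cloud(d,C);z=P[...,2]
    q=(d>0)&(z>.084)&(z<.11)&(np.hypot(P[...,0]-.66,P[...,1]-.078)<.03)
    I=im.astype(int);sat=I.max(2)-I.min(2)
    rel=P[...,:2]-np.array([.6597,.078]);c,s=np.cos(BY),np.sin(BY)
    bx=c*rel[...,0]+s*rel[...,1];by=-s*rel[...,0]+c*rel[...,1];r=np.hypot(bx,by);a=np.rad2deg(np.arctan2(by,bx))%360
    m=(d>0)&(z>.052)&(z<.07)&(r>.029)&(r<.056)&(sat<40)
    k,l,st,_=cv2.connectedComponentsWithStats(m.astype(np.uint8))
    for i in range(1,k):
        if st[i,4]>3: print(n,np.median(a[l==i]).round(1),r[l==i].max().round(4),st[i,4])
im,d,C=load("s11")
cv2.imwrite("pics/s11c.png",cv2.resize(im[140:250,230:380,::-1],None,fx=5,fy=5,interpolation=cv2.INTER_CUBIC))
E
python3 st.py
```

```text
t 14.68 tcp borer mm -121.5 -77.8 z 48.7 F borer -16.2 -15.0 10.9 M [-4.14  5.36  0.15] yaw-pi -0.0858 op 0.0141
t 14.68 pos [ 0.5878 -0.0721  0.0487] yaw 3.0558 tilt [-0.0096 -0.006 ] F [-17.4 -13.6  10.9] op 0.0141
shift share [0.0, 0.0, 0.0]  turn share [0.009, -0.006, -0.002]
slope [-0.0066 -0.0053  0.07  ] n 26943
((0.6444222927093506, -0.09080594778060913), (0.11555939167737961, 0.13284075260162354), 85.88556671142578)
[[0.5740000009536743, -0.1437000036239624], [0.7064999938011169, -0.15320000052452087], [0.7148000001907349, -0.03790000081062317], [0.5823000073432922, -0.0284000001847744]]
sc11 277.0 0.0462 34
sc11 323.8 0.0407 27
sc11 11.6 0.0361 24
s11 265.5 0.0474 16
s11 10.2 0.0354 4
s11 223.8 0.0508 22
t 14.83 tcp borer mm -121.4 -77.8 z 48.7 F borer -15.9 -15.0 10.6 M [-4.19  5.37  0.17] yaw-pi -0.0859 op 0.0145
```

View pics/s11c.png

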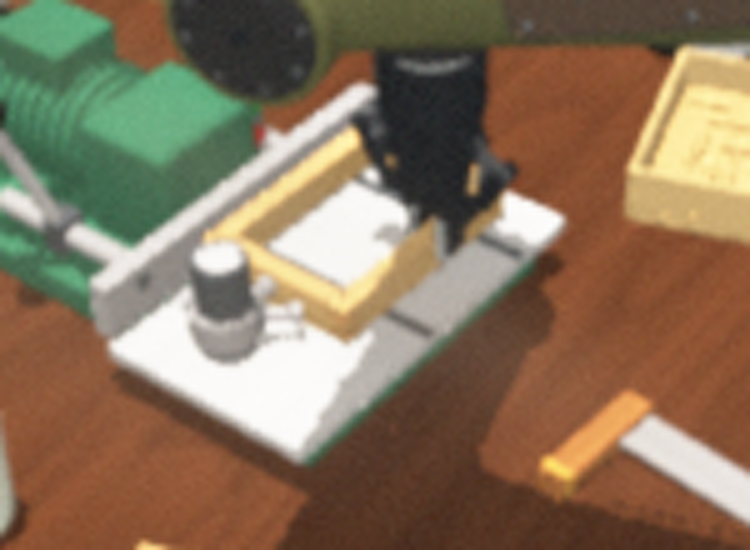

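View pics/sc11.png

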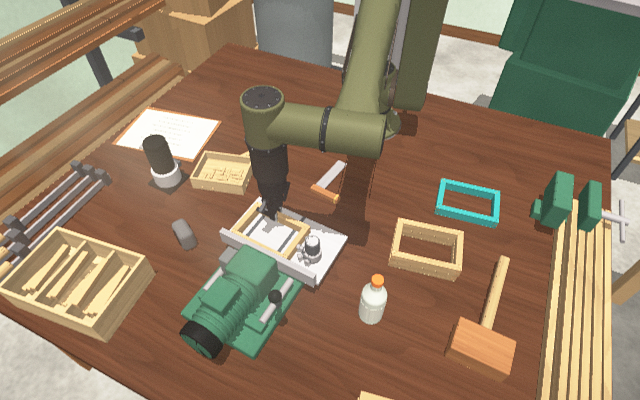

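The final views show the frame seated against the fence and screw 3, and the forces are steady. The bystanders and lower frames look undisturbed. Handing in.

```bash
python3 -c "
from bench import arm
print(arm.close_job())"; python3 st.py
```

```text
the job is handed in; nothing more can be done
None
the job is handed in; nothing more can be done
```

I turned the turret from number 2 to number 3 and lifted the top frame by its near long rail. I laid it on the table, slid it home against the fence and screw 3, and handed in at about 15 s while still pressing. No verdict was reported, so what follows is from my own last checks.

- **Turret:** after I released the sleeve, the wrist camera put screw 3 at 269.7°, where 270° is exact, which is about 1.566 rad. At the end, with a poorer view, the two fixed cameras read 277° and 265.5°. They disagree, but their mean is about 271°.
- **Frame position:** it lay flat, with its top 70 mm above the bench. Its direction matched the fence within about 0.01 rad. My estimate along the fence was about 1 mm off home. That is within the 2 mm calibration error, and the sleeve's measured position showed a similar 1 mm offset.
- **Pressing force:** the push was steady at about 16 N into the fence and 15 N along it, with 11 N downward. Even if friction took all it could, that leaves about 6 to 7 N on the fence and the stop. I couldn't measure the contact forces directly.
- **Tool lean:** the tool leaned about 0.01 rad while pressing, but the frame's measured slope did not change.
- **Other things:** in the last pictures the bystanders looked unmoved, by eye only. I measured the middle frame once, after the lift, and it was in place.

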